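Shut and latch the two-tier organizer

ROBOT

A 6-joint arm with a two-finger parallel gripper is mounted at the origin on the work surface. World frame = base frame: x ahead of the robot, y to its left, z up, the work surface at z = 0. Lengths are in m, angles in degrees, forces in N, time in s.
With the tool pointing down it reaches from about 0.35 to 0.875 m from the base axis. Payload 4.2 kg.
Tool frame: the origin (TCP) lies on the front face of the gripper's body, between the roots of the fingers; the fingertips stand 70 mm ahead of it and the grasp point (between the pads) lies 51 mm ahead of it; x points along the fingers, y is the direction in which the jaws open and shut, and the axes are right-handed (so a half turn about x gives the same grasp; the last joint's range is limited). The gripper opens to 87 mm and grips with 3 to 60 N. Pads are 19 mm wide; open, the fingers measure 117 mm over their backs; the gripper's body (75 mm by 190 mm) begins 51 mm behind the grasp point.
Start: joints at [-60.814, 22.042, 0.453, 0, -68.411, -14.817], TCP at [0.155, -0.605, 0.292] pointing down, gripper open.
Joint ranges: [-179.83, 179.83], [-69.29, 118.12], [-61.27, 80.66], [-181.25, 117.63], [-171.15, -9.14], [-177.46, 177.46]. Speed limits (degrees/s): [159.86, 159.86, 180, 180, 180, 180].

INTERFACE

Orientations are given as a 3x3 rotation matrix whose columns are the frame's x, y, z axes.
In Python, from station import r, viewer, spotter gives the robot as it stands.
- The arm moves only by the tool move_arm, never from a script. Its argument "series" is a list that holds one entry, the list of rows, each a list of 7 numbers: the turn, a rotation vector about the world's x, y, z scaled (see below), then the shift along the world's x, y, z scaled (see below), then the opening, from 0 (shut) to 1 (fully open). A call has 1 to 20 rows; each row shifts and turns the pose as measured when the row begins; what a row does not reach is not made up. The controller multiplies each number of a shift by 60 mm and each number of a turn by 8 degrees. A row lasts 1/8 s, in which the tool goes at most 62.5 mm and 10.7 degrees, less where a joint would pass 70% of its speed; a pose out of reach is approached as far as the arm can. A call with a number of a shift or a turn outside -1 to 1 is refused whole. A call with a gripper value outside its range is refused whole. The fingers move at their own pace and stop on an object; the grip force is fixed at half the most. Time passes only in rows, so rows that do not move let the fingers close. It gives the time, the measured TCP pose, the force and the opening at its end, in the units of the state.
- r.sense(): the state, without advancing time (a new reading comes with each control period).
- viewer.capture(name): name is "scene" or "side" or "wrist"; returns (picture, depth): 480x640x3 uint8, red, green, blue; 480x640 float32, m along the optical axis (not along the pixel's ray), 0 where there is no reading.
- viewer.camera_params(name): a dict with "mtx" (3x3 intrinsics, pixels), "dist_coeffs" ([k1, k2, p1, p2, k3] as OpenCV has them; the pictures are not rectified), "pose" (4x4, takes a point from camera to world coordinates). Camera axes: x right, y down, z forward; pixel columns grow to the right and rows downward; lengths in m; the calibration is good to about 2 mm. A picture is of the moment at which its call begins: read the wrist's pose just before it. camera_params takes no time and is no camera call; for the wrist camera it gives the pose at the moment of the call.
- r.finish_job(): hands the job in, once; it reports no verdict.
Trained networks look in the newest picture that a camera, given by its name, has taken for a name from the list of things; names that differ only in an ending like _2 or _b are one class to them, and where a whole thing is asked for, a point or a joint stands for the part that bears it (a point fixed in the world has none). Each returns a list of dicts, best first, with "conf" (0 to 1); they miss things now and then, are a little off and sometimes report something else, mostly with a low value. They report only what shows in the picture. A call takes as long as a camera call.
- spotter.find_in(camera, name): "centre" ([column, row] in pixels, amid what is visible of it).
- spotter.trace(camera, name): "mask" (480x640 bool, what is visible of it) and "centre" ([column, row] in pixels, amid what is visible of it).
The state is a dict: "time_s": time; "joints": joint angles; "joint_velocities": joint speeds; "effort": joint torques, N m; "tcp_pos": TCP position; "ee_rot": TCP orientation; "wrist_force": force on the tool from outside, world axes, zero at the start; "moment": the same for the moment, N m; "gripper_width": opening from 0.0 (shut) to 1.0 (fully open).
Only numpy, scipy, OpenCV 4.12 (cv2) and the standard library are available. Lean on these libraries where they do the work, as an engineer would, in place of code of your own. Each camera call takes 0.05 s, during which the arm holds its last target.

TASK

Close up the two-tier organizer: with the fingertips, push its sliding lid fully shut, and press down the draw-latch lever on each end until it snaps over and lies flat against the wall, so that the upper tier is locked down. Only push and press: do not grasp, lift or tip the upper tier, which must stay seated on the lower one, and leave the other things lying where they are.

Things in the scene. Friction and masses are not known exactly. Their poses are not given: they have to be found in the camera images.
- organizer: lower tier of a clear plastic two-tier organizer, screwed to the shelf: 150 (x) by 220 (y) by 64 mm high, light grey lip on top. Origin: centre of its underside; z up; -x is the front, where the lid slides out (towards the robot, turned up to 20 deg). A steel draw latch sits in the middle of each end wall, +y (left) and -y (right): lever on this tier, sprung wire bail up to the upper tier
- upper_tier: upper tier, same 150 by 220 mm, filled with nuts, 0.6 to 1 kg, standing loose inside the lower tier's lip with 2 mm play; it carries the sliding lid. Origin: centre of its underside, 64 mm above the shelf; its rim is 114 mm and the top of the lid grooves along its ends 121 mm above the shelf; axes as the organizer's
- lid (a joint): how far the sliding lid stands open (m): 0 = fully shut, at its stop, front edge flush with the organizer's front wall; when open it sticks out of the front by this much. It drags with about 2 N and stays where it is left
- lid_pull (a point): middle of the front face (towards the robot) of the lid's finger pull: a light grey upright rib 80 mm long (along y) and 5 mm thick on the front edge of the 4 mm lid, whose top is 118 mm above the shelf; the rib rises to 134 mm, this point is 126 mm above the shelf. With the lid shut it lies 75 mm in front of the organizer's origin
- latch_left (a joint): left draw-latch lever (+y end), rad: 0 open, sticking out 20 deg above level; grows as its outer end is pressed down; 0.35 level; 1.87 closed, flat on the wall, pointing down. Over-centre: dead centre at 0.79 (25 deg below level). Before it the lever resists (about 7 N at 32 mm from the pivot, falling towards 0) and goes back if let go; past it, it snaps shut by itself and stays
- latch_left_pivot (a point): middle of the left latch's hinge pin, 56 mm above the shelf and 12 mm out from the organizer's +y end wall; the pin runs along the organizer's x
- latch_left_tip (a point): middle of the free outer end of the left lever: a bright steel plate 28 mm wide (along the organizer's x), 2.5 mm thick, reaching 46 mm from the pivot, with a slightly flared finger tab; open, this point is 43 mm out from the pivot and 16 mm above it; closed, it hangs 10 mm above the shelf
- latch_right (a joint): right draw-latch lever (-y end), rad: 0 open, sticking out 20 deg above level; grows as its outer end is pressed down; 0.35 level; 1.87 closed, flat on the wall, pointing down. Over-centre: dead centre at 0.79 (25 deg below level). Before it the lever resists (about 7 N at 32 mm from the pivot, falling towards 0) and goes back if let go; past it, it snaps shut by itself and stays
- latch_right_pivot (a point): middle of the right latch's hinge pin, 56 mm above the shelf and 12 mm out from the organizer's -y end wall; the pin runs along the organizer's x
- latch_right_tip (a point): middle of the free outer end of the right lever: a bright steel plate 28 mm wide (along the organizer's x), 2.5 mm thick, reaching 46 mm from the pivot, with a slightly flared finger tab; open, this point is 43 mm out from the pivot and 16 mm above it; closed, it hangs 10 mm above the shelf
- hub_cover: red hard silicone hub cover, round cap 74 mm across and 26 mm high; origin at the centre of its underside
- lug_socket: steel lug wrench socket end lying down: 17 mm bar running into a 31 mm socket, 160 mm long in all; origin under its middle
- clip_hanger: stainless spring clip hanger lying flat, about 110 by 25 mm, 14 mm high; origin under its middle
- coaster: round oak coaster, 100 mm across, 9 mm thick; origin at the centre of its underside
- wax_tin: round metal tin, 76 mm across, 38 mm high; origin at the centre of its underside
- tape_roll: roll of cream masking tape lying flat, 100 mm across, 25 mm high; origin at the centre of its underside
- wheel_nut: steel wheel nut standing on its flange, 26 mm across, 30 mm high; origin at the centre of its underside

How it is judged (in metres and radians):
At the end, for the whole second after the job is handed in: The lid is within 4 mm of fully shut, both latch levers are snapped over flat against the end walls (joint above 1.77 of 1.87 rad), and the upper tier is at rest, level and seated on the lower one (within 3 mm of its height, 6 mm of where it stood) (value of joint lid below 0.004 m and value of joint each of latch_left, latch_right above 1.77 rad and angle between upper_tier's own z axis and vertical below 0.03 rad and distance between upper_tier and organizer below 0.067 m and distance of upper_tier from where it was at the start of the episode below 0.006 m and linear speed of upper_tier below 0.01 m/s); the robot touches nothing.
It fails at once if the upper tier is lifted or tipped (more than 6 mm up or 0.06 rad) (height (world z) of upper_tier above 0.07 m or angle between upper_tier's own z axis and vertical above 0.06 rad).
It fails at once if one of the other things is moved more than 25 mm (distance of any of hub_cover, lug_socket, clip_hanger, coaster, wax_tin, tape_roll, wheel_nut from where it was at the start of the episode above 0.025 m).
It also fails if it takes over 45 s, if anything falls off the work surface, if the arm or the gripper's body presses on something with over 40 N, if the wrist force passes 120 N, or if a joint passes its speed limit or range.

## Working session

There is one attempt and no reset: what is moved stays moved. The work goes in short steps, Python scripts to look and compute and a tool call to move; the robot and the scene stay as the last step left them, time stands still between calls to the robot, and variables do not carry over. Pictures are saved under pics/ and viewed, and the job is handed in when it is done.

Besides the shell and the picture viewer there is one more tool, called after "Emit:" as a command line: name --argument value ..., lists and objects as JSON in quotes. move_arm: Moves the arm, as the interface text tells. Its arguments: {"type":"object","properties":{"series":{"type":"array","items":{"type":"array","items":{"type":"array","items":{"type":"number","minimum":-1,"maximum":1}}}}},"required":["series"]}

```bash
ls; mkdir -p pics
python3 - <<'E'
from station import r, viewer, spotter
import cv2
print(r.sense())
for c in("scene","side","wrist"):
    p,d=viewer.capture(c); cv2.imwrite(f"pics/{c}0.png",p[:,:,::-1])
    q=viewer.camera_params(c);print(c,q)
E
```

```text
pics
{'time_s': 0.0, 'joints': array([-6.08135230e+01,  2.20910622e+01,  3.80160559e-01, -2.95228315e-02,
       -6.84092426e+01, -1.48160336e+01]), 'joint_velocities': array([ 0.03867494, -0.03493978, -0.00296322, -0.00170783, -0.02113822,
        0.08342746]), 'effort': array([ 1.45202099e-03, -3.90665388e+01,  1.87403619e+01,  4.21998784e+00,
        1.08657213e-02, -1.84457517e-04]), 'tcp_pos': array([ 0.15503245, -0.60501067,  0.29115747]), 'ee_rot': array([[-6.04256827e-04, -2.48005387e-01,  9.68758465e-01],
       [ 2.06428441e-03,  9.68756268e-01,  2.48006112e-01],
       [-9.99997687e-01,  2.14965238e-03, -7.34239355e-05]]), 'wrist_force': array([-0.20390718,  0.26743143, -0.28164686]), 'moment': array([0.02013991, 0.036496  , 0.07888958]), 'gripper_width': 1.0031226483254727}
scene {'mtx': array([[433.01181683,   0.        , 322.72323044],
       [  0.        , 433.01181683, 240.67853552],
       [  0.        ,   0.        ,   1.        ]]), 'dist_coeffs': array([-0.06862173,  0.        ,  0.        ,  0.        ,  0.        ]), 'pose': array([[-0.40146954,  0.72096486, -0.
[... 526 characters left out ...]
556587],
       [-0.65762789,  0.53575902, -0.52961101,  0.49769292],
       [-0.01060063, -0.70952598, -0.70459954,  0.71793757],
       [ 0.        ,  0.        ,  0.        ,  1.        ]])}
wrist {'mtx': array([[340.61437618,   0.        , 314.96324211],
       [  0.        , 340.61437618, 238.12337863],
       [  0.        ,   0.        ,   1.        ]]), 'dist_coeffs': array([0.00248452, 0.        , 0.        , 0.        , 0.        ]), 'pose': array([[-0.24807403,  0.93619925,  0.24897839,  0.0873287 ],
       [ 0.96873988,  0.23933636,  0.0652775 , -0.62208164],
       [ 0.00152317,  0.25738895, -0.96630669,  0.38327449],
       [ 0.        ,  0.        ,  0.        ,  1.        ]])}
```

View pics/scene0.png

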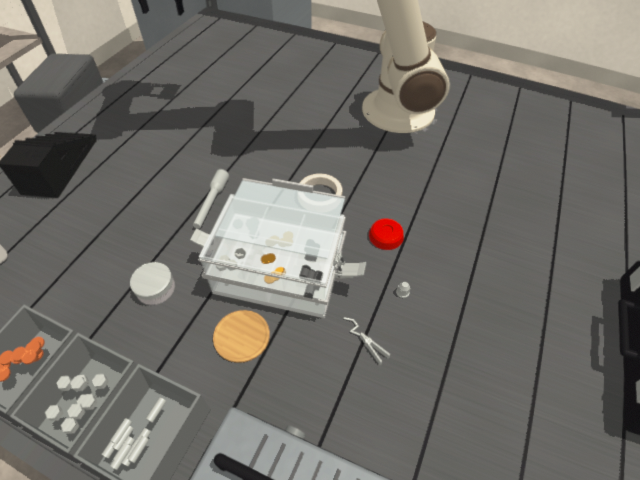

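View pics/side0.png

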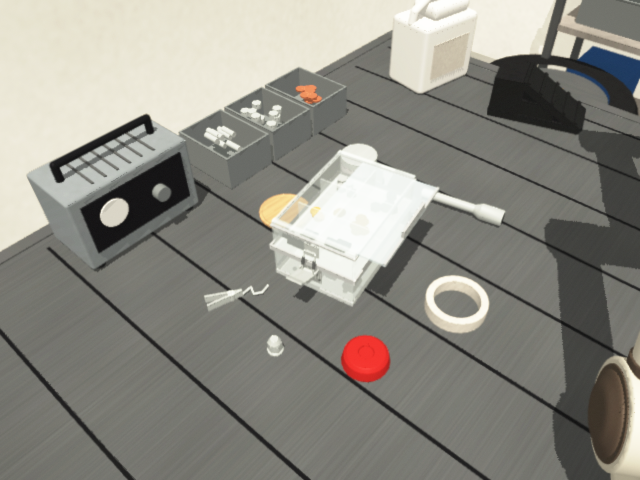

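View pics/wrist0.png

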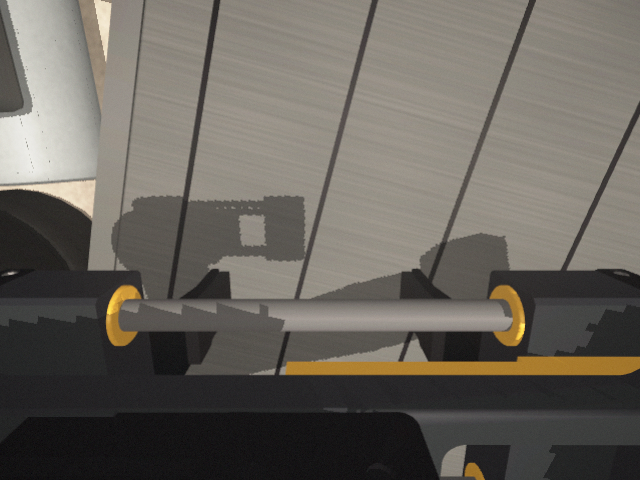

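The scene image shows the organizer near (265,255), with the lid sticking out to a rib at about (292,184). The levers are at about (200,240) and (350,268). The lug wrench lies at (210,198) near one end, with the tape roll under the lid side.

```bash
cat > h.py <<'E'
import numpy as np, cv2
from station import r, viewer, spotter
def ray(c,px):
    q=viewer.camera_params(c)
    u=cv2.undistortPoints(np.array([[px]],float),q["mtx"],q["dist_coeffs"])[0,0]
    R=q["pose"]; return R[:3,3], R[:3,:3]@np.array([u[0],u[1],1.])
def atz(c,px,z):
    o,d=ray(c,px); return o+d*(z-o[2])/d[2]
def dep(c,px,D):
    o,d=ray(c,px); x,y=int(round(px[0])),int(round(px[1]))
    return o+d*D[y,x]
def proj(c,P):
    q=viewer.camera_params(c);T=np.linalg.inv(q["pose"])
    return cv2.projectPoints(np.array(P,float).reshape(-1,1,3),cv2.Rodrigues(T[:3,:3])[0],T[:3,3],q["mtx"],q["dist_coeffs"])[0][:,0]
E
python3 - <<'E'
from h import *
np.set_printoptions(precision=3,suppress=True)
Z=dict(organizer=.03,upper_tier=.09,lid_pull=.126,latch_left_tip=.072,latch_right_tip=.072,latch_left_pivot=.056,latch_right_pivot=.056,hub_cover=.026,lug_socket=.02,clip_hanger=.01,coaster=.009,wax_tin=.038,tape_roll=.025,wheel_nut=.03)
for c in("scene","side"):
    p,D=viewer.capture(c)
    np.save(f"{c}D.npy",D)
    for n,z in Z.items():
        for f in spotter.find_in(c,n)[:2]:
            print(c,n,round(f["conf"],2),np.round(f["centre"],1),atz(c,f["centre"],z),dep(c,f["centre"],D))
E
```

```text
scene organizer 0.75 [277.6 293.5] [ 0.672 -0.023  0.03 ] [ 0.688 -0.011  0.063]
scene organizer 0.72 [405.6 288.2] [0.565 0.189 0.03 ] [0.564 0.189 0.028]
scene upper_tier 0.87 [279.8 236.7] [ 0.592 -0.054  0.09 ] [ 0.612 -0.041  0.12 ]
scene lid_pull 0.59 [283.4 219.1] [ 0.578 -0.051  0.126] [ 0.573 -0.054  0.119]
scene latch_left_tip 0.64 [197.4 238.5] [ 0.648 -0.202  0.072] [ 0.647 -0.203  0.07 ]
scene latch_left_tip 0.59 [352.1 266.6] [0.588 0.088 0.072] [0.583 0.087 0.064]
scene latch_right_tip 0.46 [198.8 236.6] [ 0.643 -0.202  0.072] [ 0.641 -0.205  0.068]
scene latch_left_pivot 0.74 [283.2 218.3] [ 0.525 -0.084  0.056] [ 0.572 -0.055  0.119]
scene latch_left_pivot 0.55 [354.4 272.3] [0.588 0.094 0.056] [0.594 0.096 0.066]
scene latch_right_pivot 0.46 [201.4 239.5] [ 0.638 -0.204  0.056] [ 0.646 -0.195  0.07 ]
scene hub_cover 0.74 [385.8 232.4] [0.45  0.112 0.026] [0.447 0.111 0.022]
scene lug_socket 0.85 [212.9 193.1] [ 0.496 -0.276  0.02 ] [ 0.498 -0.275  0.022]
scene clip_hanger 0.69 [371.  345.3] [0.689 0.167 0.01 ] [0.686 0.167 0.003]
scene clip_hanger 0.61 [351.5 270.6]
[... 1233 characters left out ...]
 0.001]
side hub_cover 0.69 [366.6 361.9] [0.428 0.124 0.026] [0.428 0.124 0.025]
side lug_socket 0.91 [477.7 209.7] [ 0.477 -0.279  0.02 ] [ 0.475 -0.273  0.025]
side clip_hanger 0.88 [222.8 298.2] [0.688 0.173 0.01 ] [0.685 0.175 0.014]
side coaster 0.66 [274.  210.2] [ 0.778 -0.037  0.009] [ 0.778 -0.037  0.009]
side wax_tin 0.83 [360.1 147.6] [ 0.755 -0.272  0.038] [ 0.755 -0.271  0.039]
side wax_tin 0.15 [303.8 278.2] [0.599 0.072 0.038] [0.58  0.091 0.068]
side tape_roll 0.84 [459.5 289.9] [ 0.398 -0.082  0.025] [ 0.404 -0.098  0.006]
side wheel_nut 0.55 [277.2 346.8] [0.543 0.192 0.03 ] [0.548 0.188 0.021]
side wheel_nut 0.47 [371.5 210.1] [ 0.622 -0.139  0.03 ] [ 0.564 -0.056  0.12 ]
```

Run:
```python
import cv2
a=cv2.imread("pics/scene0.png")[160:330,180:380];cv2.imwrite("pics/sceneZ.png",cv2.resize(a,None,fx=4,fy=3.5,interpolation=2)[:600])
a=cv2.imread("pics/side0.png")[130:310,250:450];cv2.imwrite("pics/sideZ.png",cv2.resize(a,(660,594),interpolation=2))
```

```text
(no output)
```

View pics/sceneZ.png

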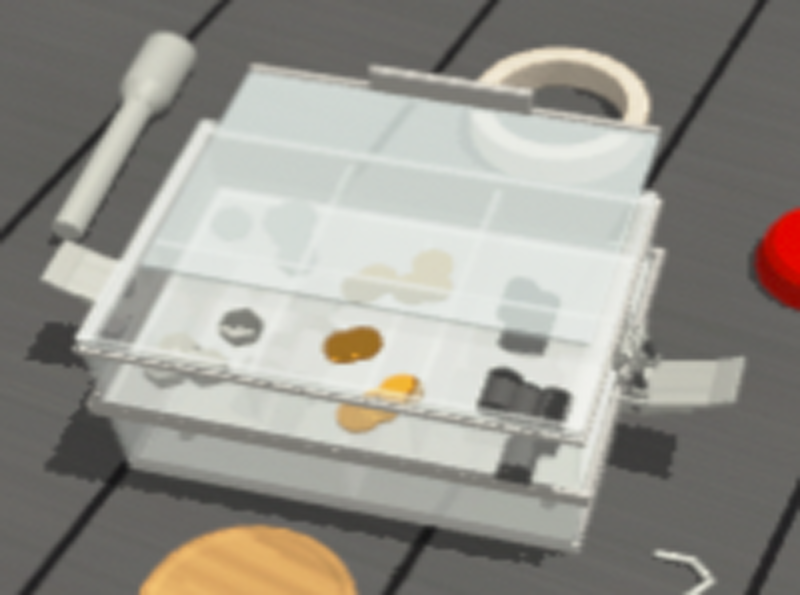

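View pics/sideZ.png

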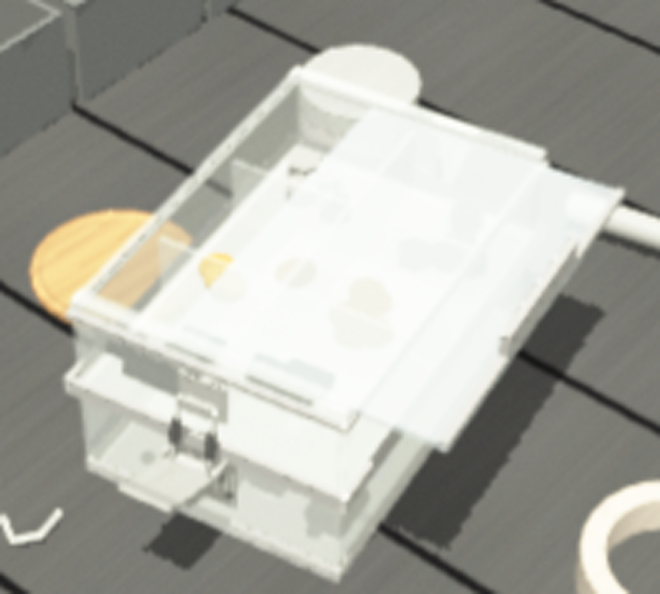

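```bash
cat >> h.py <<'E'
def W(P,x,y,yaw):
    c,s=np.cos(yaw),np.sin(yaw);P=np.atleast_2d(np.array(P,float))
    return np.c_[x+c*P[:,0]-s*P[:,1],y+s*P[:,0]+c*P[:,1],P[:,2]]
def model(lid,tl=0,tr=0):
    L=[]
    for z in(.0,.064,.121):
        q=[[-.075,-.11,z],[-.075,.11,z],[.075,.11,z],[.075,-.11,z]]
        L+=[(q[i],q[(i+1)%4]) for i in range(4)]
    L.append(([-.075-lid,-.04,.134],[-.075-lid,.04,.134])); L.append(([-.075-lid,-.04,.118],[-.075-lid,.04,.118]))
    for s,t in((1,tl),(-1,tr)):
        a=np.radians(20)-t
        for xx in(-.014,.014):
            L.append(([xx,s*.122,.056],[xx,s*(.122+.046*np.cos(a)),.056+.046*np.sin(a)]))
        L.append(([-.014,s*(.122+.046*np.cos(a)),.056+.046*np.sin(a)],[.014,s*(.122+.046*np.cos(a)),.056+.046*np.sin(a)]))
    return L
def overlay(c,img,pose,lid,tl=0,tr=0):
    for a,b in model(lid,tl,tr):
        p=proj(c,W([a,b],*pose)); cv2.line(img,*[tuple(int(v*16) for v in q) for q in p],(255,0,255),1,cv2.LINE_AA,4)
E
python3 - <<'E'
from h import *
np.set_printoptions(precision=4,suppress=True)
pts=[(200,258.6),(326.3,284.3),(343.8,217.1),(231.3,196.6)]
for p in pts: print(atz("scene",p,.121))
# side: zoom 3.3 offset(250,130)
for p in [(75,310),(350,425),(545,155),(300,70)]: print('side',atz("side",(250+p[0]/3.3,130+p[1]/3.3),.121))
for p in [(370,68),(530,92)]: print('rib',atz("scene",(180+p[0]/4,160+p[1]/3.5),.134))
for p in [(505,345),(578,250)]: print('ribside',atz("side",(250+p[0]/3.3,130+p[1]/3.3),.134))
E
```

```text
[ 0.7105 -0.1423  0.121 ]
[0.67   0.0723 0.121 ]
[0.5255 0.0444 0.121 ]
[ 0.5649 -0.1686  0.121 ]
side [0.6615 0.0718 0.121 ]
side [0.5147 0.0455 0.121 ]
side [ 0.5586 -0.1718  0.121 ]
side [ 0.7041 -0.1468  0.121 ]
rib [ 0.5037 -0.1119  0.134 ]
rib [ 0.4892 -0.0345  0.134 ]
ribside [ 0.485  -0.0298  0.134 ]
ribside [ 0.4964 -0.1065  0.134 ]
```

Run:
```python
from h import *
pose=(.6135,-.0495,np.radians(10.7))
for c,x0,y0,w,h in(("scene",180,160,200,150),("side",240,130,240,180)):
    im=cv2.imread(f"pics/{c}0.png"); 
    im=im[y0:y0+h,x0:x0+w];im=cv2.resize(im,None,fx=3.33,fy=3.33,interpolation=2)
    for a,b in model(.047):
        p=(proj(c,W([a,b],*pose))-[x0,y0])*3.33
        cv2.line(im,*[tuple(int(v*16) for v in q) for q in p],(255,0,255),1,cv2.LINE_AA,4)
    cv2.imwrite(f"pics/ov_{c}.png",im)
```

```text
(no output)
```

View pics/ov_scene.png

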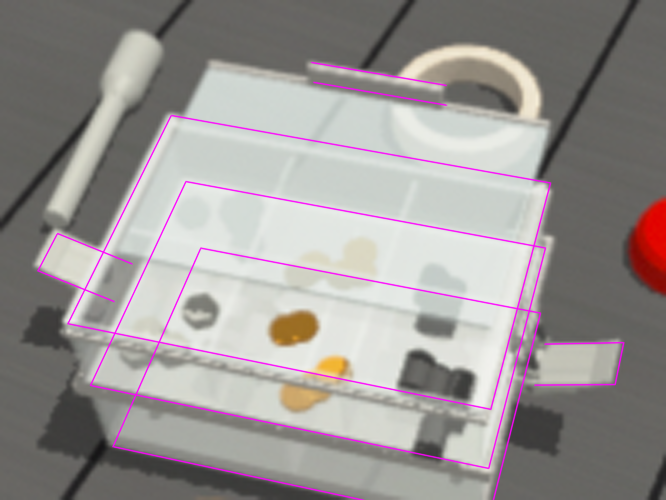

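View pics/ov_side.png

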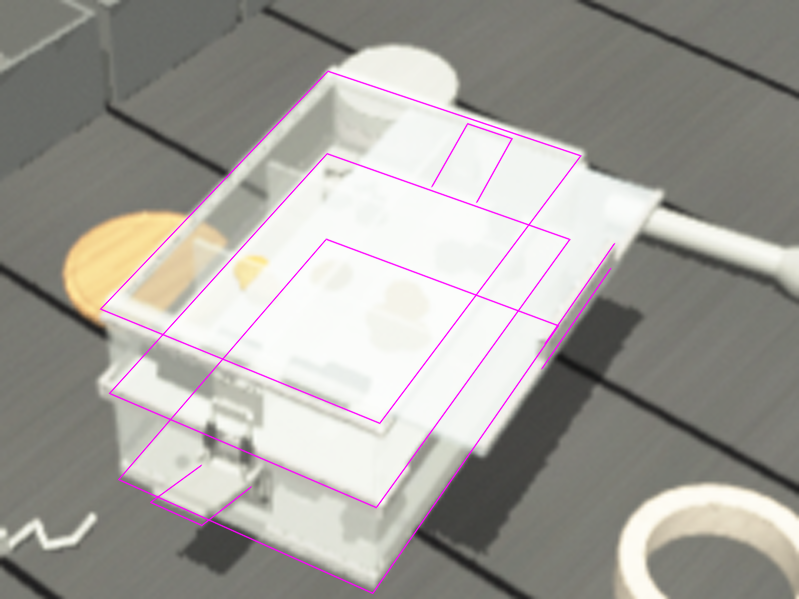

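The overlay fits both views to within about 4 mm: organizer at (0.6135, -0.0495), yaw 10.7°, lid open about 47 mm. I'll do the right latch first with shut fingers, jaw axis along the organizer's x, tilted 15° outward.

```bash
cat >> h.py <<'E'
from scipy.spatial.transform import Rotation as Rn
POSE=(.6135,-.0495,np.radians(10.7))
def target(tip,tilt,cur=None):
    """tip local xyz; tilt deg about organizer x. Returns tcp and R"""
    yaw=POSE[2]
    c,s=np.cos(yaw),np.sin(yaw)
    xo=np.array([c,s,0]);z=np.array([0,0,1.])
    yo=np.array([-s,c,0])
    B=np.c_[-z,xo,yo*1.]
    if np.linalg.det(B)<0: B=np.c_[-z,xo,-yo]
    R=Rn.from_rotvec(xo*np.radians(tilt)).as_matrix()@B
    return W(tip,*POSE)[0]-.07*R[:,0],R
def plan(tip,tilt):
    s=r.sense();t,R=target(tip,tilt)
    rv=Rn.from_matrix(R@s["ee_rot"].T).as_rotvec()
    d=t-s["tcp_pos"]
    print("target",t.round(4),"shift mm",(d*1e3).round(1),"units",(d/.06).round(2),"turn deg",np.degrees(rv).round(1),"units",(np.degrees(rv)/8).round(2))
E
python3 - <<'E'
from h import *
plan((0,-.153,.13),0);plan((0,-.153,.13),15);plan((0,-.153,.035),15);plan((-.15,0,.123),0)
E
```

```text
target [ 0.6419 -0.1998  0.2   ] shift mm [486.8 405.6 -92.3] units [ 8.11  6.76 -1.54] turn deg [  0.   -0.  -93.7] units [  0.    -0.   -11.71]
target [ 0.6453 -0.2176  0.1976] shift mm [490.2 387.8 -94.6] units [ 8.17  6.46 -1.58] turn deg [  9.   14.2 -93.1] units [  1.13   1.77 -11.64]
target [ 0.6453 -0.2176  0.1026] shift mm [ 490.2  387.8 -189.6] units [ 8.17  6.46 -3.16] turn deg [  9.   14.2 -93.1] units [  1.13   1.77 -11.64]
target [ 0.4661 -0.0773  0.193 ] shift mm [311.  528.1 -99.3] units [ 5.18  8.8  -1.65] turn deg [  0.   -0.  -93.7] units [  0.    -0.   -11.71]
```

```bash
sed -i 's/B=np.c_\[-z,xo,yo\*1.\]/B=np.c_[-z,-xo,yo]/; /linalg.det/d' h.py
python3 - <<'E'
from h import *
plan((0,-.153,.15),0);plan((0,-.153,.13),15)
E
```

```text
target [ 0.6419 -0.1998  0.22  ] shift mm [486.8 405.6 -72.3] units [ 8.11  6.76 -1.2 ] turn deg [ 0.   0.  86.3] units [ 0.    0.   10.79]
target [ 0.6453 -0.2176  0.1976] shift mm [490.2 387.8 -94.6] units [ 8.17  6.46 -1.58] turn deg [13.9 -8.9 85.8] units [ 1.74 -1.11 10.72]
```

Emit:
move_arm --series '[[[0,0,0.9,0.66,0.54,-0.05,0],[0,0,0.9,0.66,0.54,-0.05,0],[0,0,0.9,0.66,0.54,-0.05,0],[0,0,0.9,0.66,0.54,-0.05,0],[0,0,0.9,0.66,0.54,-0.05,0],[0,0,0.9,0.66,0.54,-0.05,0],[0,0,0.9,0.66,0.54,-0.05,0],[0,0,0.9,0.66,0.54,-0.05,0],[0,0,0.9,0.66,0.54,-0.05,0],[0,0,0.9,0.66,0.54,-0.05,0],[0,0,0.9,0.66,0.54,-0.05,0],[0,0,0.9,0.66,0.54,-0.05,0],[0,0,0,0,0,0,0]]]'

```text
time_s: 3.28
tcp_pos: [0.6438, -0.2028, 0.2557]
ee_rot: [[0.005, -0.972, -0.235], [-0.0, -0.235, 0.972], [-1.0, -0.005, -0.002]]
wrist_force: [-0.4, -0.3, 0.1]
gripper_width: 0.001
```

Run:
```python
from h import *
s=r.sense();print(s["joints"].round(1),s["wrist_force"].round(1),s["tcp_pos"],s["gripper_width"])
plan((0,-.153,.13),15)
p,D=viewer.capture("wrist");cv2.imwrite("pics/w1.png",p[:,:,::-1])
```

```text
[ -3.8  28.2   5.    0.  -66.5  17.4] [-0.4 -0.3  0.1] [ 0.64380505 -0.20283177  0.25571468] 0.0007942618740164315
target [ 0.6453 -0.2176  0.1976] shift mm [  1.5 -14.8 -58.1] units [ 0.02 -0.25 -0.97] turn deg [14.7  3.4 -2.8] units [ 1.84  0.43 -0.35]
```

View pics/w1.png

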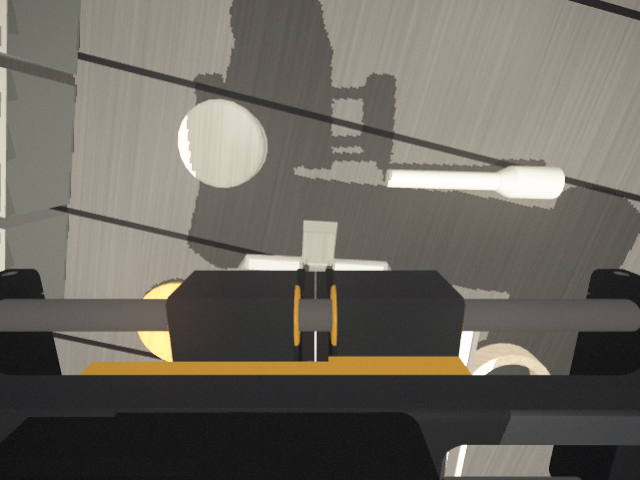

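The wrist view shows the right lever at about (320,240), in line with the shut fingertips at column 317. The lug wrench is clear of it at (475,180).

Emit:
move_arm --series '[[[0.92,0.22,-0.18,0.01,-0.13,-0.3,0],[0.92,0.22,-0.17,0.01,-0.12,-0.3,0],[0,0,0,0,0,-0.3,0],[0,0,0,0,0,0,0]]]'

```text
time_s: 3.82
tcp_pos: [0.6408, -0.2211, 0.2019]
ee_rot: [[-0.05, -0.984, -0.172], [0.26, -0.179, 0.949], [-0.964, 0.003, 0.265]]
wrist_force: [0.1, -0.6, 0.0]
gripper_width: 0.003
```

Run:
```python
from h import *
plan((0,-.153,.075),15); plan((0,-.153,.035),15)
p,D=viewer.capture("scene");cv2.imwrite("pics/s1.png",cv2.resize(p[120:320,120:390,::-1],(800,593),interpolation=2))
p,D=viewer.capture("wrist");cv2.imwrite("pics/w2.png",p[:,:,::-1])
```

```text
target [ 0.6453 -0.2176  0.1426] shift mm [  4.5   3.4 -59.2] units [ 0.07  0.06 -0.99] turn deg [-0.3 -0.2  0.4] units [-0.04 -0.03  0.05]
target [ 0.6453 -0.2176  0.1026] shift mm [  4.5   3.4 -99.2] units [ 0.07  0.06 -1.65] turn deg [-0.3 -0.2  0.4] units [-0.04 -0.03  0.05]
```

View pics/s1.png

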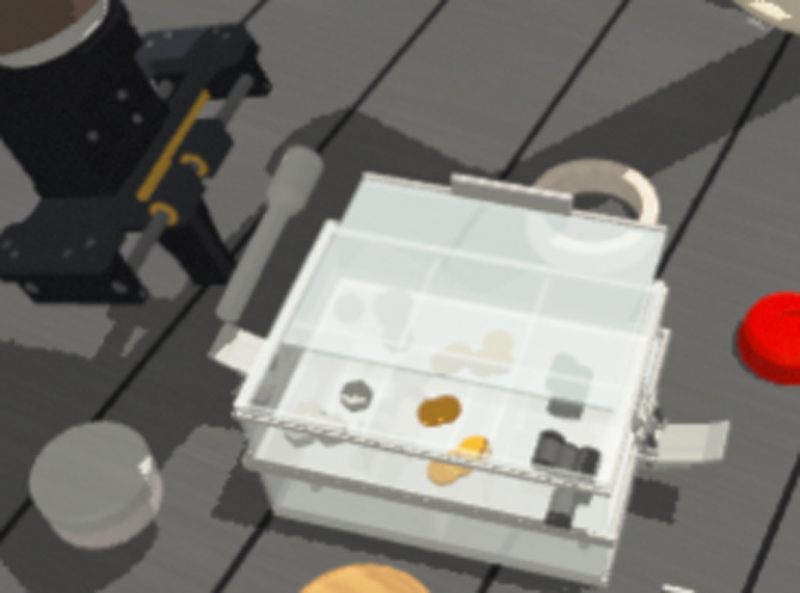

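View pics/w2.png

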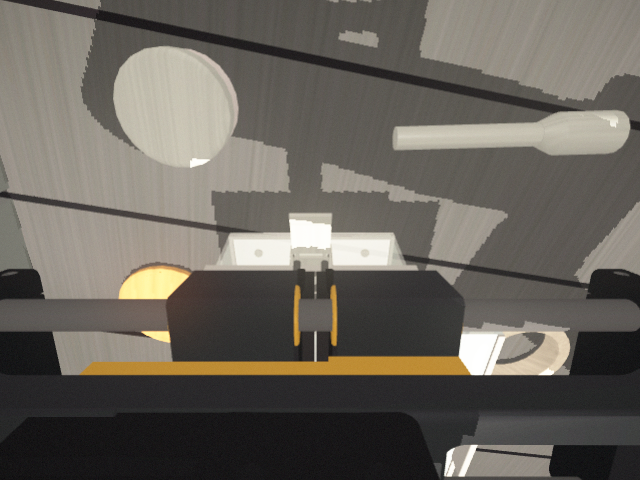

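Emit:
move_arm --series '[[[0,0,0,0.07,0.06,-0.3,0],[0,0,0,0,0,-0.3,0],[0,0,0,0,0,-0.3,0],[0,0,0,0,0,0,0]]]'

```text
time_s: 4.42
tcp_pos: [0.6461, -0.2147, 0.1476]
ee_rot: [[-0.046, -0.983, -0.178], [0.257, -0.184, 0.949], [-0.965, -0.002, 0.261]]
wrist_force: [0.4, 0.2, -0.4]
gripper_width: 0.004
```

Run:
```python
from h import *
s=r.sense();print(s["wrist_force"]);plan((0,-.153,.075),15); plan((0,-.153,.035),15)
p,D=viewer.capture("scene");cv2.imwrite("pics/s2.png",cv2.resize(p[120:320,120:390,::-1],(800,593),interpolation=2))
```

```text
[ 0.42287574  0.19884858 -0.42168807]
target [ 0.6453 -0.2176  0.1426] shift mm [-0.8 -3.  -5. ] units [-0.01 -0.05 -0.08] turn deg [-0.2  0.1  0.1] units [-0.02  0.01  0.01]
target [ 0.6453 -0.2176  0.1026] shift mm [ -0.8  -3.  -45. ] units [-0.01 -0.05 -0.75] turn deg [-0.2  0.1  0.1] units [-0.02  0.01  0.01]
```

View pics/s2.png

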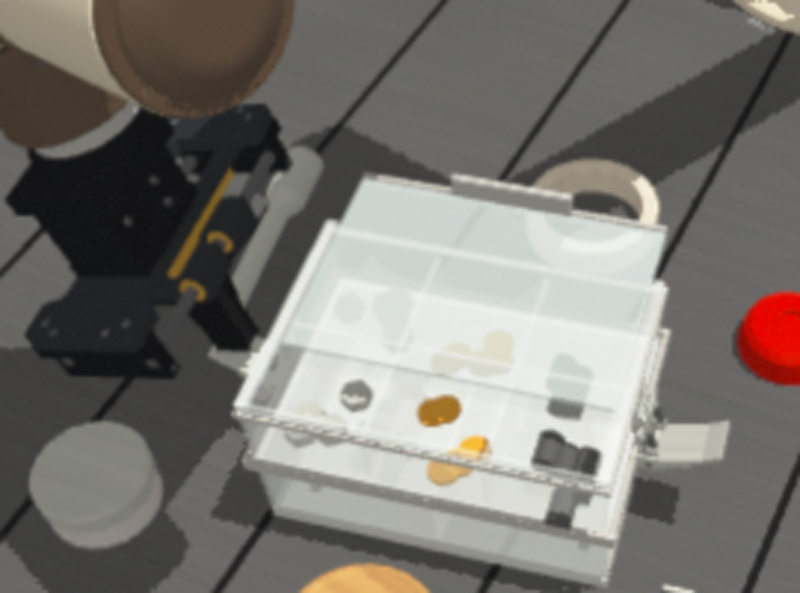

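The shut fingertips stand just above the right lever, at about (235,345) in the crop. Pressing down now.

Emit:
move_arm --series '[[[0,0,0,0,-0.06,-0.12,0],[0,0,0,0,0,-0.12,0],[0,0,0,0,0,-0.12,0],[0,0,0,0,0,-0.12,0],[0,0,0,0,0,-0.12,0]]]'

```text
time_s: 5.1
tcp_pos: [0.6484, -0.2212, 0.118]
ee_rot: [[-0.037, -0.983, -0.182], [0.253, -0.185, 0.95], [-0.967, -0.011, 0.255]]
wrist_force: [-0.4, 1.6, 2.3]
gripper_width: 0.006
```

Run:
```python
from h import *
plan((0,-.153,.035),15)
```

```text
target [ 0.6453 -0.2176  0.1026] shift mm [ -3.1   3.6 -15.4] units [-0.05  0.06 -0.26] turn deg [0.1 0.6 0. ] units [0.01 0.08 0.  ]
```

Emit:
move_arm --series '[[[0,0,0,-0.05,0.05,-0.12,0],[0,0,0,0,0,-0.12,0],[0,0,0,0,0,-0.1,0],[0,0,0,0,0,0,0]]]'

```text
time_s: 5.6
tcp_pos: [0.6451, -0.2179, 0.0936]
ee_rot: [[-0.038, -0.983, -0.181], [0.253, -0.184, 0.95], [-0.967, -0.01, 0.255]]
wrist_force: [0.6, 0.8, 0.2]
gripper_width: 0.004
```

Run:
```python
from h import *
plan((0,-.153,.035),15)
p,D=viewer.capture("scene");cv2.imwrite("pics/s3.png",cv2.resize(p[120:320,120:390,::-1],(800,593),interpolation=2))
p,D=viewer.capture("wrist");cv2.imwrite("pics/w3.png",p[:,:,::-1])
```

```text
target [ 0.6453 -0.2176  0.1026] shift mm [0.2 0.3 9. ] units [0.   0.   0.15] turn deg [0.1 0.6 0.1] units [0.01 0.07 0.01]
```

View pics/s3.png

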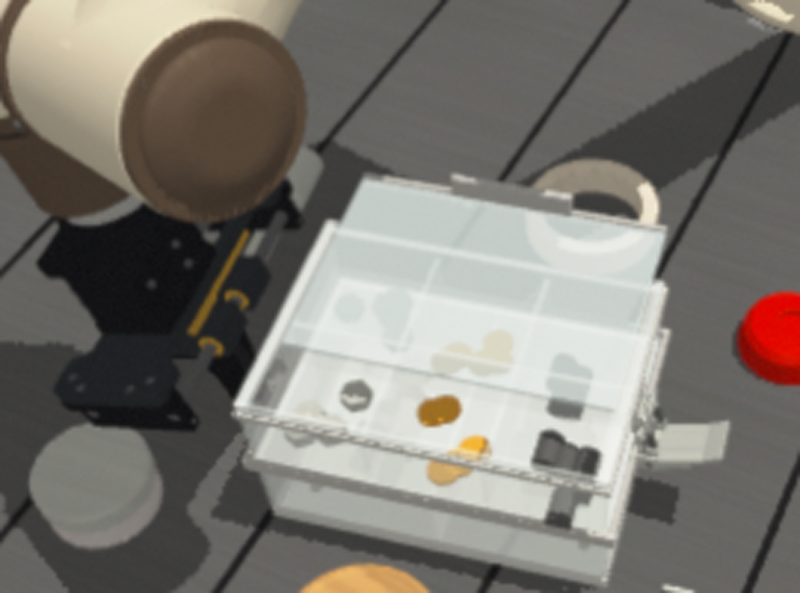

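View pics/w3.png

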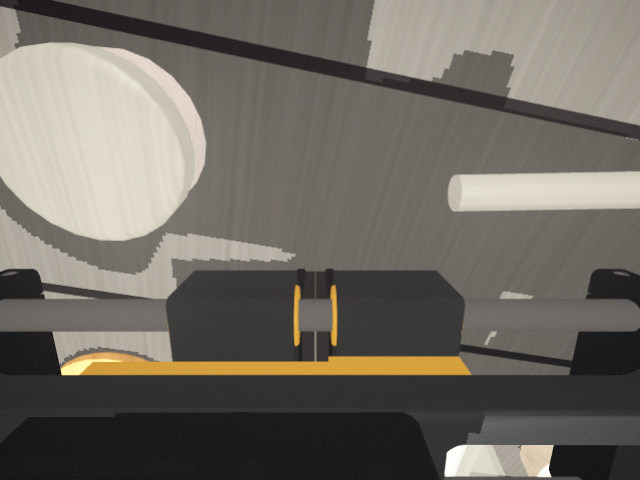

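Contact force has dropped to zero and the lever is no longer visible, so it has probably snapped. I'll raise the tool and check.

Emit:
move_arm --series '[[[0,0,0,0.02,-0.1,0.3,0],[0,0,0,0,-0.1,0.5,0],[0,0,0,0,0,0.6,0],[0,0,0,0,0,0.6,0],[0,0,0,0,0,0,0]]]'

```text
time_s: 6.32
tcp_pos: [0.6477, -0.2331, 0.2258]
ee_rot: [[-0.029, -0.983, -0.183], [0.248, -0.184, 0.951], [-0.968, -0.018, 0.249]]
wrist_force: [-0.5, 1.2, -0.3]
gripper_width: 0.008
```

Run:
```python
from h import *
plan((-.15,0,.165),0)
p,D=viewer.capture("scene");cv2.imwrite("pics/s4.png",cv2.resize(p[120:320,120:390,::-1],(800,593),interpolation=2))
p,D=viewer.capture("wrist");cv2.imwrite("pics/w4.png",p[:,:,::-1])
```

```text
target [ 0.4661 -0.0773  0.235 ] shift mm [-181.6  155.8    9.2] units [-3.03  2.6   0.15] turn deg [-14.3  -1.7  -0.1] units [-1.79 -0.21 -0.01]
```

View pics/s4.png

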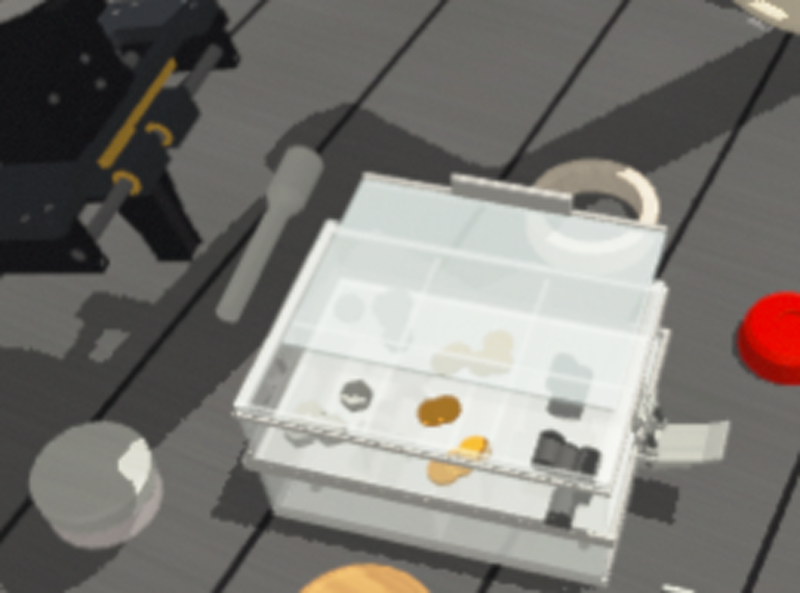

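View pics/w4.png

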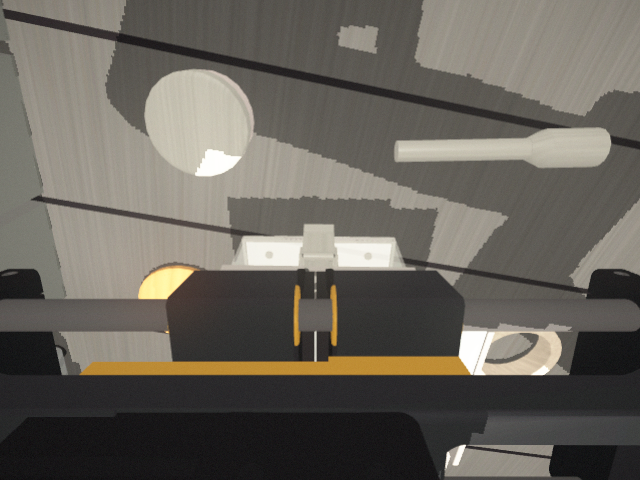

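Run:
```python
from h import *
for t in (.8,1.2,1.5,1.77,1.87):
    a=np.radians(20)-t; q=[[x,-.122-.046*np.cos(a),.056+.046*np.sin(a)] for x in(-.014,.014)]
    print(t,proj("wrist",W(q,*POSE)).round(0).tolist())
p,D=viewer.capture("wrist");print(np.round(D[220:258:3,319],3)); cv2.imwrite("pics/w4z.png",cv2.resize(p[200:290,220:420,::-1],(800,360),interpolation=2))
for v in range(222,258,4): print(v,W([0,0,0],0,0,0)*0+dep("wrist",(319,v),D))
```

```text
0.8 [[333.0, 204.0], [299.0, 204.0]]
1.2 [[332.0, 209.0], [300.0, 209.0]]
1.5 [[332.0, 217.0], [301.0, 217.0]]
1.77 [[331.0, 227.0], [301.0, 227.0]]
1.87 [[331.0, 231.0], [301.0, 231.0]]
[0.326 0.328 0.315 0.314 0.311 0.31  0.302 0.3   0.296 0.291 0.288 0.28
 0.277]
222 [[ 0.63372702 -0.1757866  -0.00138879]]
226 [[ 0.63418427 -0.17816537  0.01157448]]
230 [[ 0.63384462 -0.17641054  0.01606475]]
234 [[ 0.63341952 -0.17421244  0.01958902]]
238 [[ 0.63356287 -0.17496213  0.02831776]]
242 [[ 0.63338257 -0.17403318  0.03373861]]
246 [[ 0.63326353 -0.17342169  0.03950567]]
250 [[ 0.63319579 -0.17307603  0.04550233]]
254 [[ 0.63359411 -0.17514672  0.05518077]]
```

View pics/w4z.png

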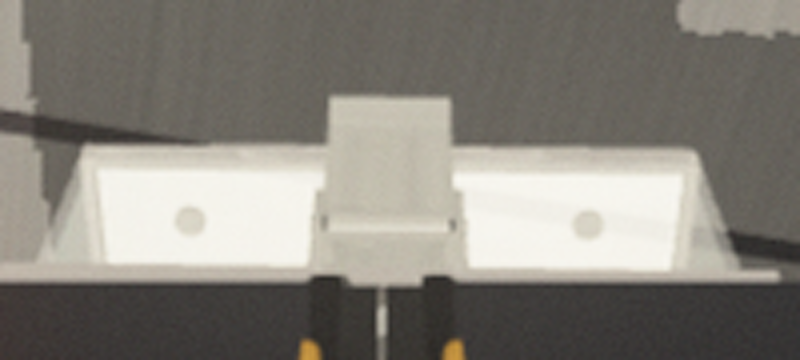

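The depth image shows a vertical plate from z = 0.055 down to 0.010 at the right wall, so the right latch is closed. Next is the lid: I'll move in front of the rib, staying high.

Emit:
move_arm --series '[[[0,0,0,0,0,0.4,0],[-0.9,-0.11,0,-0.3,0,0.4,0],[-0.9,-0.11,0,-0.9,0.2,0,0],[0,0,0,-0.9,0.9,0,0],[0,0,0,-0.9,0.9,-0.1,0],[0,0,0,-0.2,0.6,-0.1,0],[0,0,0,0,0,0,0]]]'

```text
time_s: 7.35
tcp_pos: [0.4647, -0.0942, 0.2472]
ee_rot: [[-0.026, -0.983, -0.181], [-0.002, -0.181, 0.984], [-1.0, 0.026, 0.002]]
wrist_force: [0.5, 0.4, 0.0]
gripper_width: 0.002
```

Run:
```python
from h import *
plan((-.155,0,.123),0)
p,D=viewer.capture("side");cv2.imwrite("pics/d5.png",p[:,:,::-1])
```

```text
target [ 0.4612 -0.0783  0.193 ] shift mm [ -3.5  15.9 -54.2] units [-0.06  0.27 -0.9 ] turn deg [ 0.1 -1.5  0.3] units [ 0.02 -0.18  0.04]
```

View pics/d5.png

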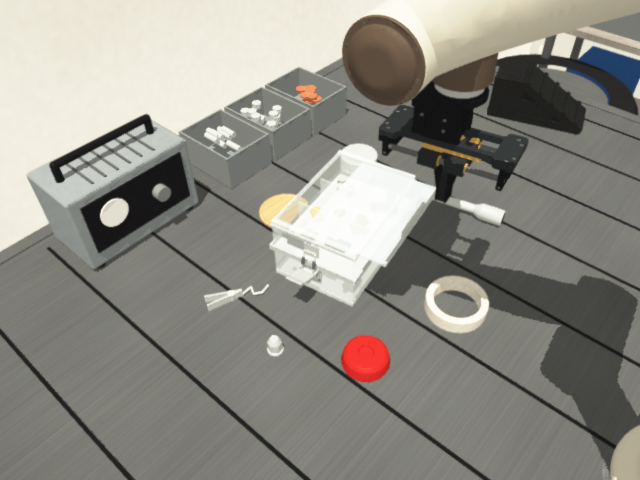

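Emit:
move_arm --series '[[[0.02,-0.18,0.04,-0.1,0.27,0,0],[0,0,0,0,0,-0.45,0],[0,0,0,0,0,-0.43,0],[0,0,0,0,0,0,0]]]'

```text
time_s: 7.9
tcp_pos: [0.4612, -0.0808, 0.1922]
ee_rot: [[-0.001, -0.983, -0.182], [-0.001, -0.182, 0.983], [-1.0, 0.001, -0.001]]
wrist_force: [0.8, -0.4, -0.3]
gripper_width: 0.006
```

Run:
```python
from h import *
print(r.sense()["wrist_force"]);plan((-.155,0,.123),0);plan((-.09,0,.123),0)
for c in("side","scene"):
    p,D=viewer.capture(c);cv2.imwrite(f"pics/{c}6.png",cv2.resize(p[100:300,180:450,::-1],(800,593),interpolation=2))
```

```text
[ 0.77372991 -0.43475522 -0.29188563]
target [ 0.4612 -0.0783  0.193 ] shift mm [-0.   2.5  0.8] units [-0.    0.04  0.01] turn deg [ 0.1 -0.1  0.2] units [ 0.01 -0.01  0.03]
target [ 0.5251 -0.0662  0.193 ] shift mm [63.8 14.6  0.8] units [1.06 0.24 0.01] turn deg [ 0.1 -0.1  0.2] units [ 0.01 -0.01  0.03]
```

View pics/side6.png

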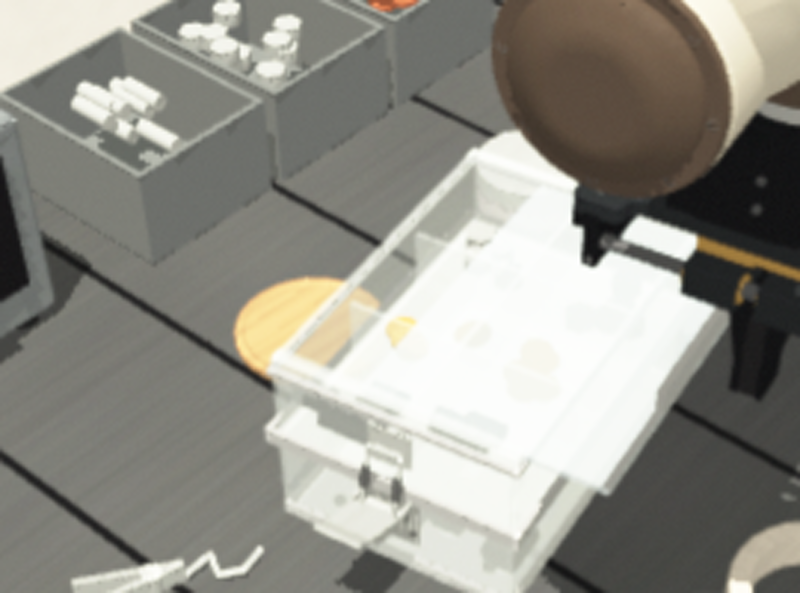

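View pics/scene6.png

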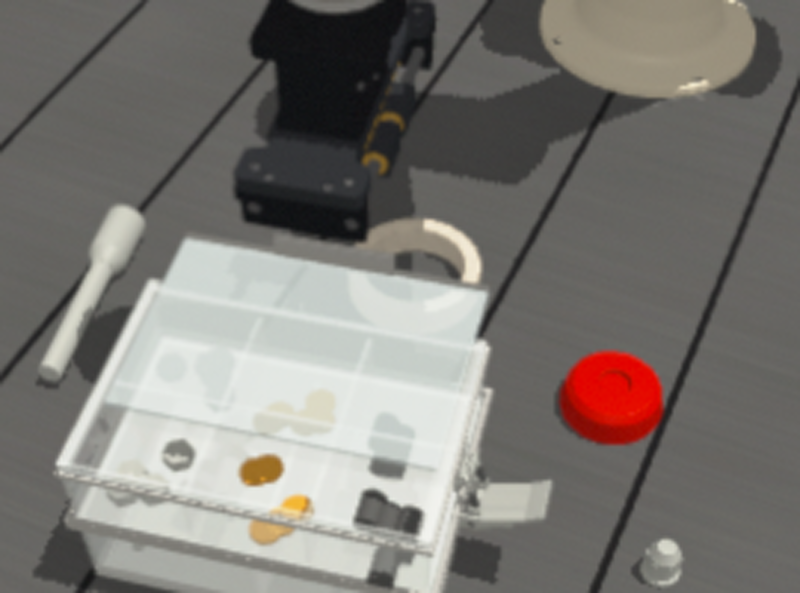

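Emit:
move_arm --series '[[[0,0,0,0.2,0.07,0.01,0],[0,0,0,0.2,0.05,0,0],[0,0,0,0.2,0.04,0,0],[0,0,0,0.2,0.04,0,0]]]'

```text
time_s: 8.5
tcp_pos: [0.5134, -0.0689, 0.1967]
ee_rot: [[0.003, -0.983, -0.182], [-0.002, -0.182, 0.983], [-1.0, -0.003, -0.003]]
wrist_force: [-2.1, -1.9, -0.5]
gripper_width: 0.006
```

Run:
```python
from h import *
print(r.sense()["wrist_force"]);plan((-.09,0,.123),0)
for c in("side","scene"):
    p,D=viewer.capture(c);cv2.imwrite(f"pics/{c}7.png",cv2.resize(p[100:300,180:450,::-1],(800,593),interpolation=2))
```

```text
[-2.09763096 -1.92131168 -0.5451942 ]
target [ 0.5251 -0.0662  0.193 ] shift mm [11.7  2.7 -3.7] units [ 0.19  0.05 -0.06] turn deg [0.1 0.2 0.2] units [0.01 0.02 0.03]
```

View pics/side7.png

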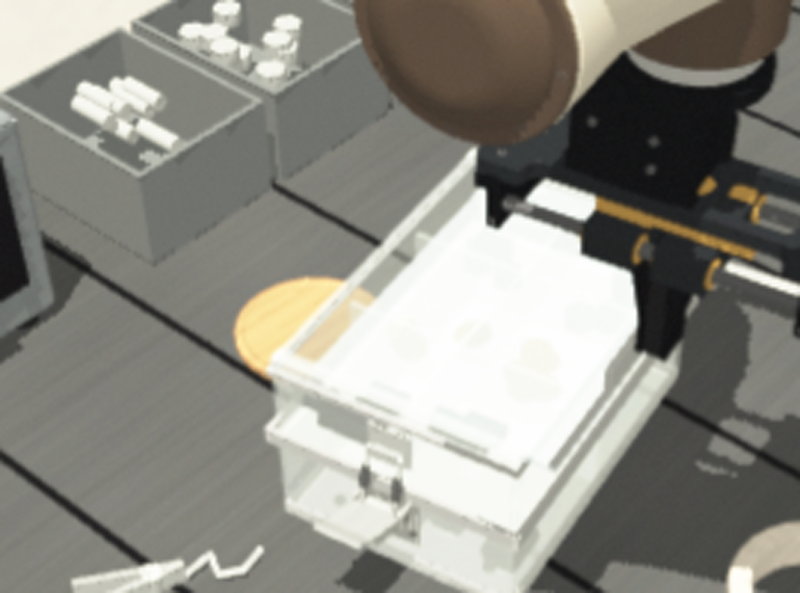

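The lid is nearly shut, with its rib about at the front wall and 2 N of contact. I'll finish in small steps.

Emit:
move_arm --series '[[[0,0,0,0.06,0.01,-0.04,0],[0,0,0,0.06,0.01,0,0]]]'

```text
time_s: 8.85
tcp_pos: [0.5216, -0.0671, 0.194]
ee_rot: [[0.005, -0.983, -0.182], [-0.001, -0.182, 0.983], [-1.0, -0.005, -0.002]]
wrist_force: [-1.7, -1.0, -0.4]
gripper_width: 0.007
```

Emit:
move_arm --series '[[[0,0,0,0.06,0.01,0,0],[0,0,0,0.05,0.01,0,0]]]'

```text
time_s: 9.1
tcp_pos: [0.5282, -0.0659, 0.1941]
ee_rot: [[0.004, -0.983, -0.182], [-0.001, -0.182, 0.983], [-1.0, -0.004, -0.002]]
wrist_force: [-1.6, -1.4, 0.2]
gripper_width: 0.005
```

Emit:
move_arm --series '[[[0,0,0,0.05,0.01,0,0]]]'

```text
time_s: 9.22
tcp_pos: [0.5308, -0.0654, 0.194]
ee_rot: [[0.002, -0.983, -0.182], [-0.002, -0.182, 0.983], [-1.0, -0.002, -0.002]]
wrist_force: [-6.4, -1.3, 5.0]
gripper_width: 0.002
```

Run:
```python
from h import *
print(r.sense()["wrist_force"]);plan((-.09,0,.123),0)
for c in("side","scene"):
    p,D=viewer.capture(c);cv2.imwrite(f"pics/{c}8.png",cv2.resize(p[100:300,180:450,::-1],(800,593),interpolation=2))
```

```text
[-6.41018093 -1.33440815  5.04294983]
target [ 0.5251 -0.0662  0.193 ] shift mm [-5.7 -0.8 -1. ] units [-0.1  -0.01 -0.02] turn deg [0.1 0.1 0.2] units [0.01 0.02 0.03]
```

View pics/side8.png

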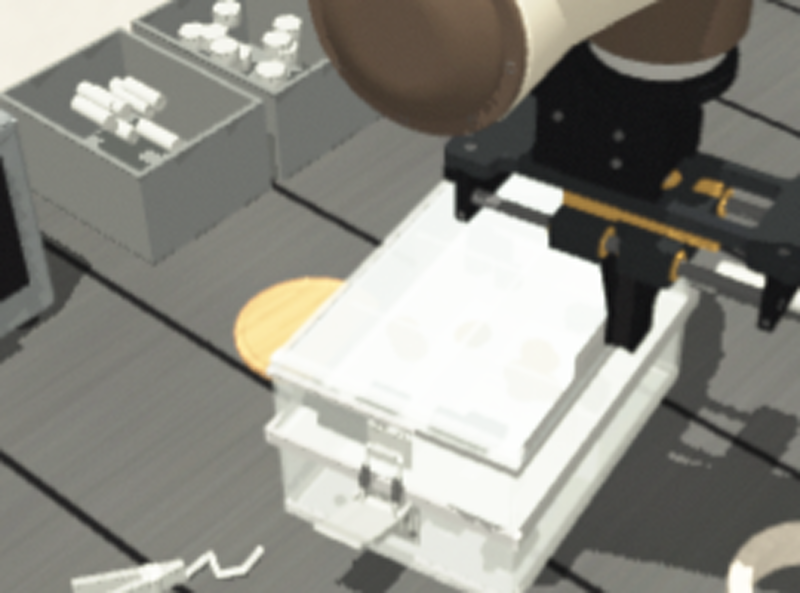

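View pics/scene8.png

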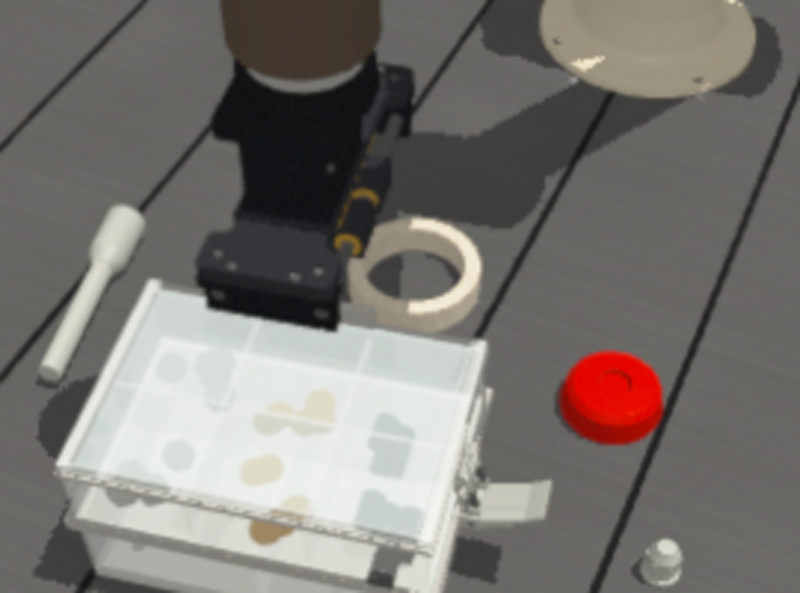

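The force rose to 6.4 N and both views show the lid covering the box, so it has reached its stop. One more small nudge, then I'll back off and go up.

Emit:
move_arm --series '[[[0,0,0,0.04,0.01,0,0]]]'

```text
time_s: 9.45
tcp_pos: [0.5311, -0.0653, 0.1938]
ee_rot: [[-0.003, -0.983, -0.182], [-0.002, -0.182, 0.983], [-1.0, 0.004, -0.002]]
wrist_force: [-9.2, -2.1, 6.4]
gripper_width: 0.008
```

Emit:
move_arm --series '[[[0,0,0,-0.3,-0.06,0,0],[0,0,0,-0.3,-0.06,0.1,0],[0,0,0,0,0,0.6,0],[0,0,0,0,0,0.6,0],[0,0,0,0,0,0,0]]]'

```text
time_s: 10.07
tcp_pos: [0.497, -0.0719, 0.2767]
ee_rot: [[0.012, -0.983, -0.183], [-0.001, -0.183, 0.983], [-1.0, -0.011, -0.003]]
wrist_force: [0.4, -0.5, -0.8]
gripper_width: 0.007
```

Run:
```python
from h import *
plan((0,.153,.15),0);plan((0,.153,.15),-15)
for c in("side","scene"):
    p,D=viewer.capture(c);im=cv2.resize(p[100:300,180:450,::-1],(800,593),interpolation=2)
    for a,b in model(0):
        q=(proj(c,W([a,b],*POSE))-[180,100])*2.963
        if min(a[2],b[2])>.117: cv2.line(im,*[tuple(int(v*16) for v in t) for t in q],(255,0,255),1,cv2.LINE_AA,4)
    cv2.imwrite(f"pics/{c}9.png",im)
```

```text
target [0.5851 0.1008 0.22  ] shift mm [ 88.1 172.7 -56.7] units [ 1.47  2.88 -0.95] turn deg [0.  0.7 0.1] units [0.   0.08 0.02]
target [0.5817 0.1186 0.2176] shift mm [ 84.8 190.5 -59.1] units [ 1.41  3.18 -0.98] turn deg [-14.7  -2.1   0.1] units [-1.84 -0.26  0.01]
```

View pics/side9.png

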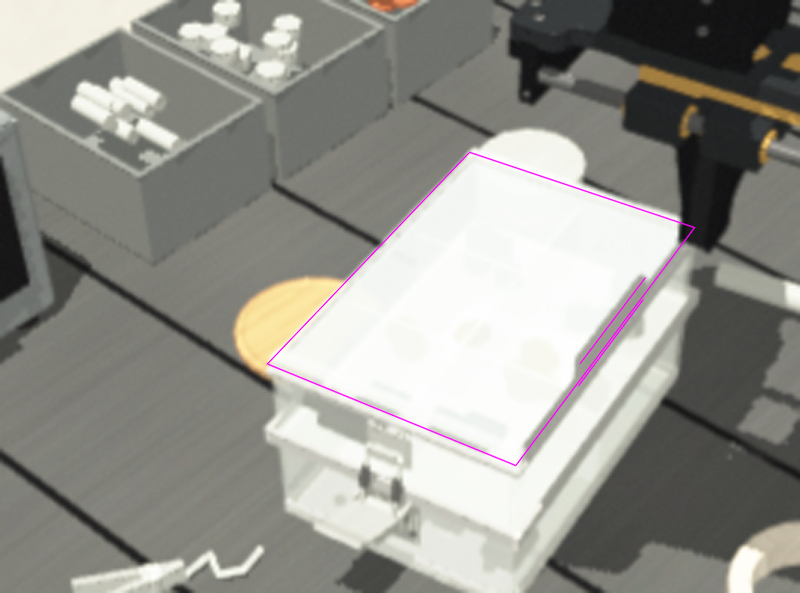

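View pics/scene9.png

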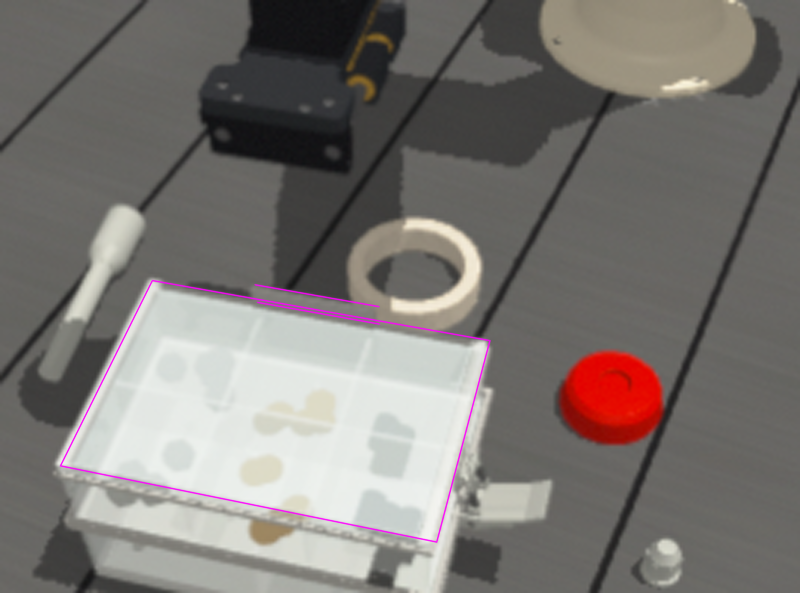

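Lid shut: the rib coincides with the model at lid = 0 in both views. Now I'll hover over the left lever with the opposite tilt.

Emit:
move_arm --series '[[[-0.9,-0.1,0,0.35,0.8,0,0],[-0.9,-0.1,0,0.35,0.8,0,0],[0,0,0,0.35,0.8,-0.2,0],[0,0,0,0.35,0.8,-0.3,0],[0,0,0,0,0,-0.3,0],[0,0,0,0,0,0,0]]]'

```text
time_s: 10.92
tcp_pos: [0.5791, 0.1248, 0.2171]
ee_rot: [[0.028, -0.984, -0.178], [-0.26, -0.179, 0.949], [-0.965, 0.02, -0.261]]
wrist_force: [-1.2, -0.5, -0.4]
gripper_width: 0.006
```

Run:
```python
from h import *
plan((0,.153,.078),-15)
```

```text
target [0.5817 0.1186 0.1456] shift mm [  2.6  -6.2 -71.4] units [ 0.04 -0.1  -1.19] turn deg [ 0.3 -1.1  0.4] units [ 0.04 -0.14  0.05]
```

Emit:
move_arm --series '[[[0.04,-0.14,0.05,0.04,-0.1,-0.3,0],[0,0,0,0,0,-0.4,0],[0,0,0,0,0,-0.4,0],[0,0,0,0,0,0,0]]]'

```text
time_s: 11.42
tcp_pos: [0.5818, 0.1171, 0.1507]
ee_rot: [[0.051, -0.983, -0.178], [-0.253, -0.185, 0.949], [-0.966, -0.003, -0.259]]
wrist_force: [0.2, -0.1, -0.4]
gripper_width: 0.006
```

Run:
```python
from h import *
print(r.sense()["wrist_force"]);plan((0,.153,.035),-15)
for c in("side","scene"):
    p,D=viewer.capture(c);cv2.imwrite(f"pics/{c}10.png",cv2.resize(p[120:320,180:450,::-1],(800,593),interpolation=2))
```

```text
[ 0.20624483 -0.06582674 -0.42747164]
target [0.5817 0.1186 0.1026] shift mm [ -0.1   1.5 -48.1] units [-0.    0.03 -0.8 ] turn deg [-0.   0.2  0. ] units [-0.01  0.02  0.  ]
```

View pics/side10.png

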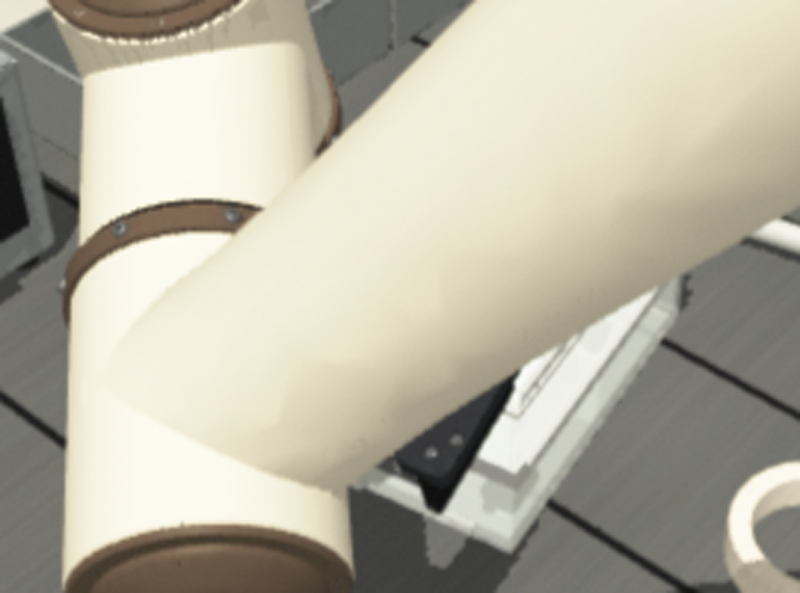

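View pics/scene10.png

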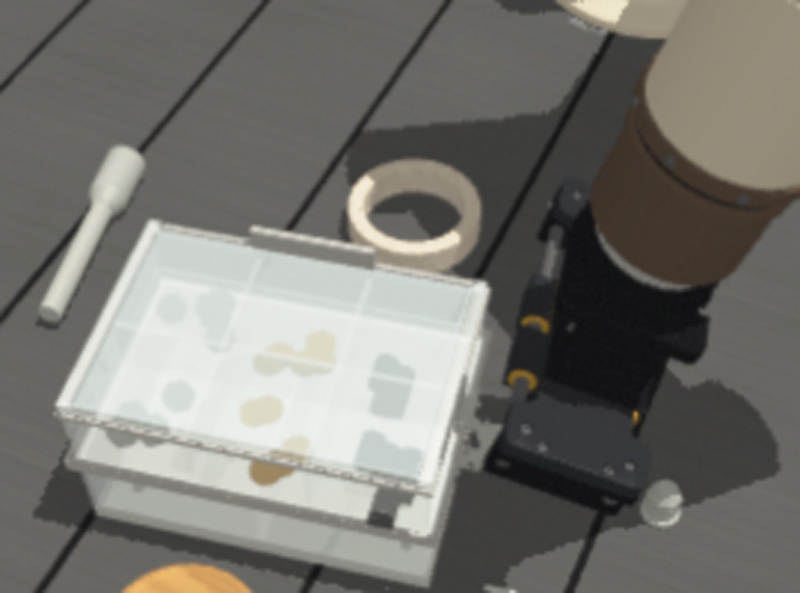

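The scene view shows the gripper standing outboard of the left wall, over the lever. The wheel nut at (660,500) is far below the body. Pressing.

Emit:
move_arm --series '[[[0,0,0,0,0.05,-0.12,0],[0,0,0,0,0,-0.12,0],[0,0,0,0,0,-0.12,0],[0,0,0,0,0,-0.12,0],[0,0,0,0,0,-0.12,0]]]'

```text
time_s: 12.15
tcp_pos: [0.5843, 0.1251, 0.1225]
ee_rot: [[0.065, -0.982, -0.178], [-0.245, -0.188, 0.951], [-0.967, -0.018, -0.253]]
wrist_force: [-1.8, -1.4, 3.1]
gripper_width: 0.006
```

Emit:
move_arm --series '[[[0,0,0,0,0,-0.12,0],[0,0,0,0,0,-0.12,0],[0,0,0,0,0,-0.1,0],[0,0,0,0,0,0,0]]]'

```text
time_s: 12.65
tcp_pos: [0.5845, 0.1247, 0.0996]
ee_rot: [[0.065, -0.982, -0.178], [-0.245, -0.188, 0.951], [-0.967, -0.018, -0.253]]
wrist_force: [-0.4, 0.1, -0.1]
gripper_width: 0.006
```

Run:
```python
from h import *
print(r.sense()["wrist_force"]);plan((0,.153,.035),-15)
```

```text
[-0.38249919  0.14321739 -0.06358314]
target [0.5817 0.1186 0.1026] shift mm [-2.8 -6.1  3. ] units [-0.05 -0.1   0.05] turn deg [-0.5  1.  -0.2] units [-0.07  0.12 -0.02]
```

Force has dropped to zero again. I'll lift up and outward, then retreat clear to look.

Emit:
move_arm --series '[[[0,0,0,0,0.1,0.3,0],[0,0,0,0,0.1,0.6,0],[0,0,0,0,0,0.7,0],[0,0,0,0,0,0.7,0],[0,0,0,-0.4,0.7,0.4,0],[0,0,0,-0.6,0.8,0.3,0],[0,0,0,-0.6,0.8,0,0],[0,0,0,-0.6,0.5,0,0],[0,0,0,0,0,0,0]]]'

```text
time_s: 13.78
tcp_pos: [0.4486, 0.3091, 0.2853]
ee_rot: [[0.065, -0.982, -0.175], [-0.24, -0.185, 0.953], [-0.969, -0.02, -0.248]]
wrist_force: [-0.2, -0.6, -0.6]
gripper_width: 0.004
```

Run:
```python
from h import *
print(r.sense()["wrist_force"])
for c in("side","scene"):
    p,D=viewer.capture(c);cv2.imwrite(f"pics/{c}11.png",cv2.resize(p[120:320,180:450,::-1],(800,593),interpolation=2))
    o=cv2.imread(f"pics/{c}0.png");
```

```text
[-0.23317572 -0.61649389 -0.55257176]
```

View pics/side11.png

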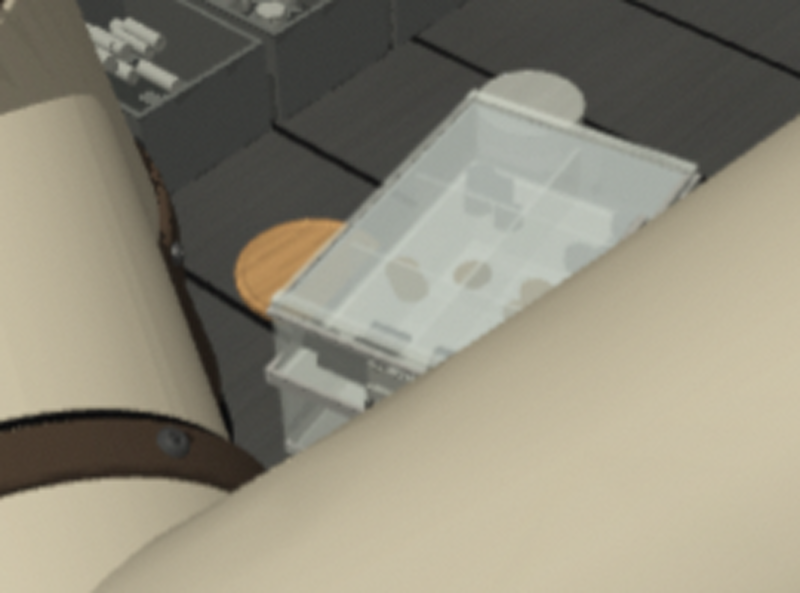

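View pics/scene11.png

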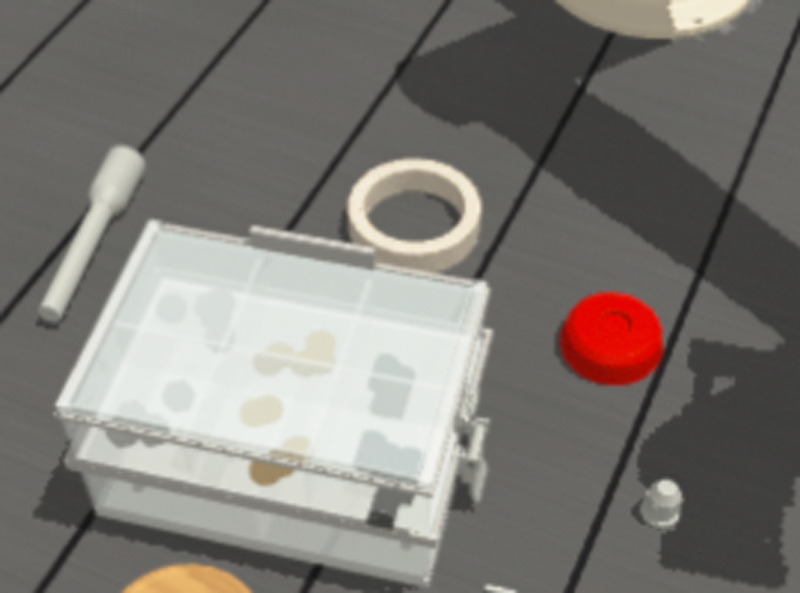

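Emit:
move_arm --series '[[[0,0,0,0,-1,0.3,0],[0,0,0,0,-1,0.2,0],[0,0,0,0,-1,0,0],[0,0,0,0,-1,0,0],[0,0,0,0,-1,0,0],[0,0,0,0,-1,0,0],[0,0,0,0,-1,0,0],[0,0,0,0,-1,0,0],[0,0,0,0,-1,0,0],[0,0,0,0,-1,0,0],[0,0,0,0,-1,0,0],[0,0,0,0,-1,0,0],[0,0,0,0,0,0,0]]]'

```text
time_s: 15.5
tcp_pos: [0.4429, -0.4444, 0.3142]
ee_rot: [[0.06, -0.987, -0.147], [-0.246, -0.157, 0.956], [-0.967, -0.021, -0.253]]
wrist_force: [0.5, -0.3, -0.6]
gripper_width: 0.005
```

Run:
```python
from h import *
np.set_printoptions(precision=3,suppress=True)
Z=dict(hub_cover=.026,lug_socket=.02,clip_hanger=.01,coaster=.009,wax_tin=.038,tape_roll=.025,wheel_nut=.03)
for c in("side","scene"):
    p,D=viewer.capture(c);im=p[120:320,180:450,::-1]
    cv2.imwrite(f"pics/{c}12.png",cv2.resize(im,(800,593),interpolation=2))
    im=cv2.resize(im,(800,593),interpolation=2)
    for a,b in model(0,1.87,1.87):
        q=(proj(c,W([a,b],*POSE))-[180,120])*2.963
        cv2.line(im,*[tuple(int(v*16) for v in t) for t in q],(255,0,255),1,cv2.LINE_AA,4)
    cv2.imwrite(f"pics/{c}12o.png",im)
    print(c,[(n,atz(c,f["centre"],z)[:2],round(f["conf"],2)) for n,z in Z.items() for f in spotter.find_in(c,n)[:1]])
```

```text
side [('hub_cover', array([0.434, 0.121]), 0.94), ('lug_socket', array([ 0.486, -0.281]), 0.92), ('clip_hanger', array([0.688, 0.168]), 0.96), ('coaster', array([ 0.779, -0.038]), 0.68), ('wax_tin', array([ 0.746, -0.264]), 0.82), ('tape_roll', array([ 0.401, -0.082]), 0.9), ('wheel_nut', array([0.547, 0.193]), 0.66)]
scene [('hub_cover', array([0.458, 0.119]), 0.98), ('lug_socket', array([ 0.495, -0.281]), 0.57), ('clip_hanger', array([0.691, 0.165]), 0.82), ('wax_tin', array([ 0.75 , -0.242]), 0.79), ('tape_roll', array([ 0.375, -0.059]), 0.94), ('wheel_nut', array([0.563, 0.19 ]), 0.64)]
```

View pics/side12.png

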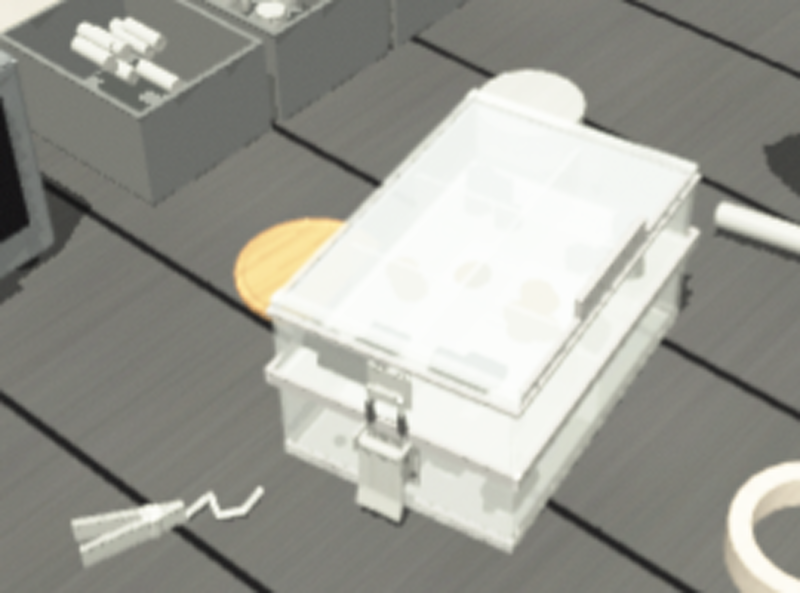

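View pics/scene12o.png

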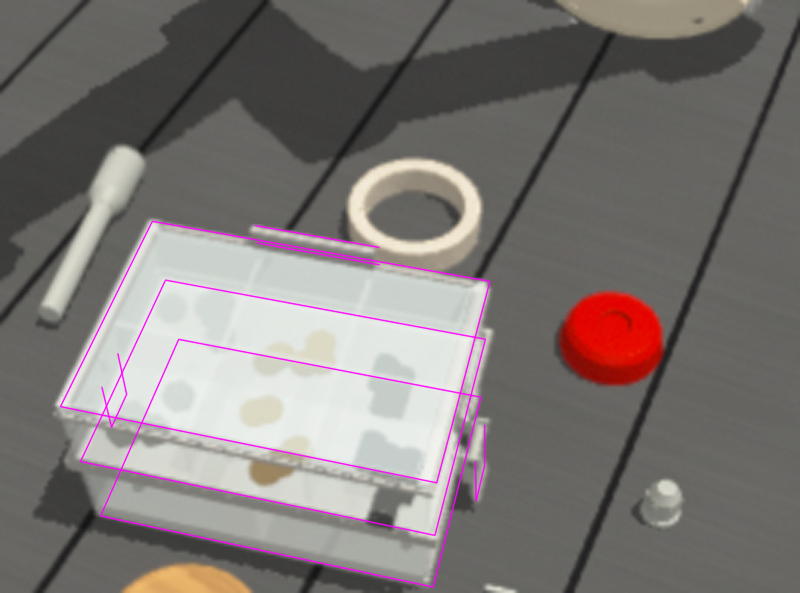

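View pics/side12o.png

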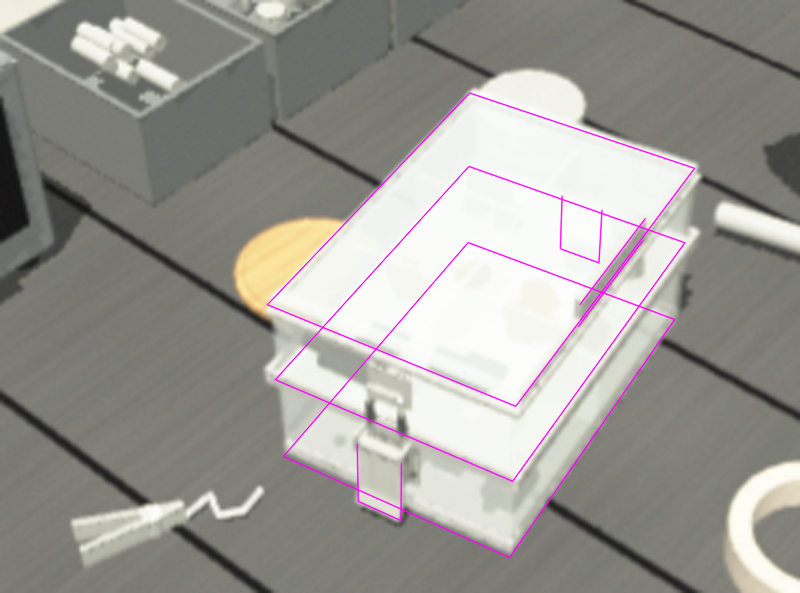

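The left lever coincides with the 1.87 rad model, the lid rib sits at the shut position, and the other things show no shift beyond spotter noise. Handing in.

Run:
```python
from station import r
s=r.sense();print(s["wrist_force"],abs(s["joint_velocities"]).max()); print(r.finish_job())
```

```text
[0.04523643 0.12810366 0.43444809] 0.15454644311907687
the job is handed in; nothing more can be done
None
```

I pressed down the right draw-latch, slid the lid shut, then pressed down the left latch, all with shut fingertips. I handed the job in at about 16 s of the 45 s; it reports no verdict.

- **Right latch:** after pressing, the wrist depth image showed the lever plate vertical, from z ≈ 0.055 m down to 0.010 m. I did not look at it closely again after the lid and left latch were done.
- **Lid:** it was pushed until the force rose from its 2 N drag to about 9 N at the stop. In both fixed views the rib matched the shut position.
- **Left latch:** the lever lies flat on the wall and matches the closed model (1.87 rad) in both fixed views.
- **Upper tier:** its outline looks unmoved and level. I did not measure its height or shift more exactly than that.
- **Other things:** all were found within 12 mm of their first positions, which is about the spotter's scatter. The scene camera missed the coaster in the last look, but the side camera found it in place.
- **Disagreement between cameras:** the scene and side cameras differed by about 8 mm in x on the organizer's rim. I used the midpoint.

The arm finished clear of everything, with no contact force.

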